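# Ready the flat lap: prove and reset the stop, then set the drip valve

## Robot

A 6-joint arm with a two-finger parallel gripper is mounted at the origin on the work surface. World frame = base frame: x ahead of the robot, y to its left, z up, the work surface at z = 0. Lengths are in mm, angles in rad, forces in N, time in s.
With the tool pointing down it reaches from about 275 to 1000 mm from the base axis. Payload 8.4 kg.
Tool frame: the origin (TCP) lies between the finger pads, 19 mm behind the fingertips; this is the grasp point; z points along the fingers, y is the line along which they close (so a half turn about z gives the same grasp; the last joint's range is limited). The gripper opens to 85 mm and grips with 20 to 120 N. Pads are 22 mm wide; open, the fingers measure 114 mm over their backs; the gripper's body (76 mm by 85 mm) begins 54 mm behind the grasp point. The pads swing forward as they close: fully open they stand 13 mm farther back than shut.
Start: joints at [-0.002, 0.353, 1.633, -0, 1.155, -0.002], TCP at [625.002, -0, 249.981] pointing down, gripper open.
Joint ranges: [-2.63, 2.63], [-0.92, 2.1], [0.06, 2.66], [-1.3, 4.44], [0, 2.69], [-3.02, 3.02]. Speed limits (rad/s): [2.22, 2.22, 2.79, 3.14, 3.14, 3.14].

## Interface

Orientations are given as [roll, pitch, yaw] about the fixed x, y, z axes, in that order (R = Rz(yaw) Ry(pitch) Rx(roll)).
In Python, from rig import r, cams gives the robot as it stands.
- The arm moves only by the shell command python3 -m handwheel FILE [FORCE], which reads ROWS from the file FILE. ROWS is a JSON object whose key "plan" holds a list of rows, 1 to 5 of them, each of 7 numbers: a rotation vector rx, ry, rz in a scale on which 1.0 is 2 rad, then dx, dy, dz in a scale on which 1.0 is 500 mm, then the opening from 0.0 (shut) to 1.0 (fully open); each row shifts and turns the commanded pose from where the row before left it, along the tool's axes as they then stand; what a row does not reach is not made up. A row lasts 1/12 s, in which the tool goes at most 41.7 mm and 0.125 rad, less where a joint would pass 70% of its speed; a pose out of reach is approached as far as the arm can. The fingers move at their own pace and stop on an object; FORCE is the grip in N (left out, the last holds). Time passes only in rows, so rows that do not move let the fingers close. It prints the time, the measured TCP pose, the force, the opening and the grip force at its end. Shift and turn numbers lie between -1 and 1, and a call with a number outside is refused. Input that does not fit is refused with a message, and nothing moves.
- r.sense(): the state, without advancing time (a new reading comes with each control period).
- cams.grab_frame(name): name is "scene" or "side" or "wrist"; returns the picture (480x640x3 uint8, red, green, blue); there is no depth.
- cams.camera_params(name): a dict with "fx", "fy", "cx", "cy" (pixels), "rvec" (rotation vector, rad) and "tvec" (3), from world to camera coordinates, as OpenCV has them. Camera axes: x right, y down, z forward; pixel columns grow to the right and rows downward; lengths in mm; the calibration is good to about 2 mm. A picture is of the moment at which its call begins: read the wrist's pose just before it. camera_params takes no time and is no camera call; for the wrist camera it gives the pose at the moment of the call.
- r.sign_off(): hands the job in; it is judged then, once.
The state is a dict: "clock": time; "qpos": joint angles; "qvel": joint speeds; "joint_efforts": joint torques, N m; "eef_pos": TCP position; "tcp_rot": TCP orientation; "contact_force": force on the tool from outside, world axes, zero at the start; "wrist_torque": the same for the moment, N m; "opening": opening from 0.0 (shut) to 1.0 (fully open); "grasp_force": force on a finger pad.
Only numpy, scipy, OpenCV 4.12 (cv2) and the standard library are available. Lean on these libraries where they do the work, as an engineer would, in place of code of your own. Each camera call takes 0.05 s, during which the arm holds its last target. There are 200 camera calls.

## Task

Get the flat lap ready to run: first push the mushroom stop button on the small stop box fully down and let it spring back up, then turn its head clockwise as far as it goes to reset it. Then set the lap's drip valve: screw the round knurled cap down (clockwise) until it bottoms out, back it off a quarter turn, and finish while still gripping the cap there; do not let go. Leave the other things on the bench and on the lap where they are.

Things in the scene. Friction and masses are not known exactly. Their poses are not given: they have to be found in the camera images.
- lap: flat lap, fixed: white box 300 (x) x 400 (y) x 100 mm high, origin under its centre. On its deck: a lap plate in a black tub 250 mm across, up to 42 mm above the deck, centred at x 0, y +70 mm; the drip valve at x -60, y -125 mm. A thin copper spout from valve to lap stays under 25 mm above the deck within 60 mm of the valve axis, below fingers gripping the cap
- drip_cap: drip valve cap: round knurled aluminium, 40 mm across, 24 mm tall, dark index rib on top; origin at the centre of its underside, z up the screw axis. Bottomed, it rests on a brass valve body 26 mm across, its underside 30 mm above the deck (130 mm above the table); rises 6 mm per anticlockwise turn. Turning takes 0.06 N m; at the bottom it stops dead. Cannot come off
- cap_grip (a point): point on the cap's axis at half its height (12 mm above its underside): grip here, from above, with any yaw
- cap_turn (a joint): angle of the cap in rad: 0 = bottomed out, growing anticlockwise seen from above (unscrewing); a quarter turn off is 1.57; starts between 1.8 and 3.4
- stop_box: stop box, fixed to the table: grey box 100 (its x) x 84 (its y) x 75 mm high, origin at the centre of its underside; the mushroom stop button is in the middle of its top, on a steel collar 38 mm across and 6 mm high
- stop_top (a point): centre of the top of the black mushroom head (43 mm across, 22 mm tall, slightly domed, its underside 22 mm and its top 44 mm above the box's top when up); moves with the head; press here straight down
- stop_grip (a point): point on the mushroom head's axis, 12 mm below its top: grip here from above, any yaw, to turn the head
- stop_plunger (a joint): how far the mushroom is pressed in, in m: 0 = up, 0.008 = fully down (hard stop). Sprung: 1.8 N starts it, 6 N takes it fully down; springs back up when let go
- stop_head (a joint): angle of the mushroom head in rad, growing clockwise seen from above: 0 = not reset, 1.1 = end stop, reset; starts between 0 and 0.25; about 0.04 N m to turn, stays where it is left
- jar: closed glass jar, 48 mm across, 65 mm tall, metal lid, standing loose on the table: leave alone
- glue: small white plastic bottle, 34 mm across, 110 mm tall, standing loose on the table: leave alone
- pliers: pliers lying on the table, about 145 x 48 x 12 mm: leave alone
- tray: wooden tray of stones, 160 x 110 x 35 mm, on the table: leave alone
- spare_lap: spare copper lap plate, 150 mm across, 10 mm thick, lying flat: leave alone
- screwdriver: screwdriver lying on the table: leave alone
- dresser: dressing stick, 90 x 22 x 14 mm, lying loose on the lap's deck about 150 mm beyond the drip valve: leave alone
There are look-alikes about, which are no part of the job. What is shaped like the stop_box but blue or green is not meant.

How it is judged:
By the outcome, as a careful person would: the job done as asked, in the order asked, and still so for the second after the job is handed in, while the arm keeps its last pose, push and grip.
It also fails if it takes over 58 s, if anything falls off the work surface, if the arm or the gripper's body presses on something with over 40 N, if the wrist force passes 120 N, or if a joint passes its speed limit or range.

## Working session

There is one attempt and no reset: what is moved stays moved. The work goes in short steps, Python scripts to look and compute and a shell command to move; the robot and the scene stay as the last step left them, time stands still between calls to the robot, and variables do not carry over. Pictures are saved under pics/ and viewed, at most 10 in all, crops included, and the job is handed in when it is done.

```bash
ls; mkdir -p pics; python3 - <<'E'
from rig import r,cams
import cv2
for n in("scene","side"):
    cv2.imwrite(f"pics/{n}0.png",cams.grab_frame(n)[:,:,::-1]); print(n,cams.camera_params(n))
s=r.sense(); print(s)
E
```

```text
pics
scene {'fx': 609.170073756501, 'fy': 609.170073756501, 'cx': 315.7113374058207, 'cy': 238.5785795801296, 'rvec': array([ 1.41354404,  2.11135364, -0.88044707]), 'tvec': array([ 207.32874037, -274.44354357, 2053.31366572])}
side {'fx': 582.1751472623347, 'fy': 582.1751472623347, 'cx': 324.00492405255017, 'cy': 235.69624000790867, 'rvec': array([ 2.38508748, -0.18089381,  0.05005706]), 'tvec': array([-551.7204284 ,  142.16352549, 1763.51139068])}
{'clock': 0.1, 'qpos': array([-2.40311912e-03,  3.53582716e-01,  1.63406677e+00, -2.40263463e-05,
        1.15521009e+00, -2.39906442e-03]), 'qvel': array([-0.00141926, -0.00099785, -0.00279523, -0.00032427,  0.00046588,
       -0.00117964]), 'joint_efforts': array([ 4.27485766e-04, -6.06356549e+01, -3.42817569e+01, -7.40920814e-05,
        3.91241178e-03, -4.99377973e-05]), 'eef_pos': array([ 6.24588348e+02, -8.08069385e-03,  2.49331354e+02]), 'tcp_rot': array([-3.14032568e+00,  1.89294206e-05,  1.57080200e+00]), 'contact_force': array([-0.05279421,  1.00330379,  0.87394935]), 'wrist_torque': array([0.05209383, 0.00226276, 0.028174  ]), 'grasp_force': 0.0, 'opening': 1.003868718790395}
```

View pics/scene0.png

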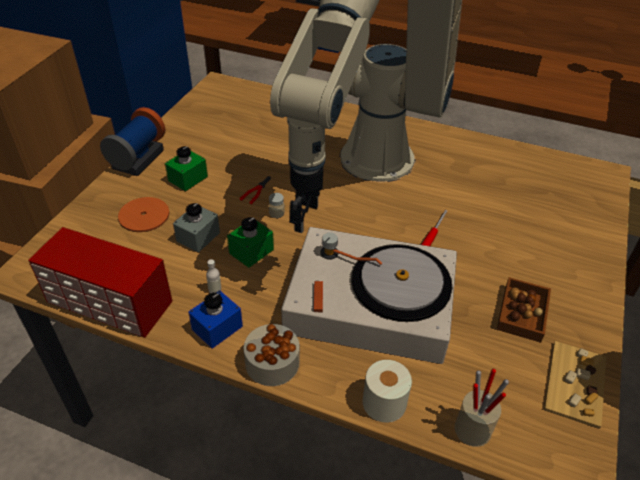

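View pics/side0.png

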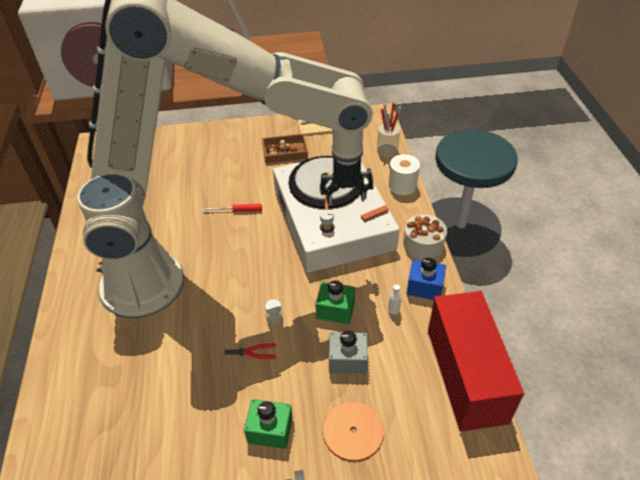

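The scene view shows the grey stop box at about (196,225) with its head at (194,211), and the drip cap at about (329,243). In the side view the head is at (348,340) and the cap at (327,220). I'll enlarge these in one composite.

```bash
python3 - <<'E'
import cv2,numpy as np
a=cv2.imread("pics/scene0.png");b=cv2.imread("pics/side0.png")
c=lambda im,x,y:cv2.resize(im[y:y+50,x:x+60],(400,300),interpolation=cv2.INTER_CUBIC)
# scale 6.667 x, 6 y
cv2.imwrite("pics/crops.png",np.vstack([np.hstack([c(a,166,198),c(a,300,225)]),np.hstack([c(b,318,325),c(b,297,200)])]))
E
```

```text
(no output)
```

View pics/crops.png

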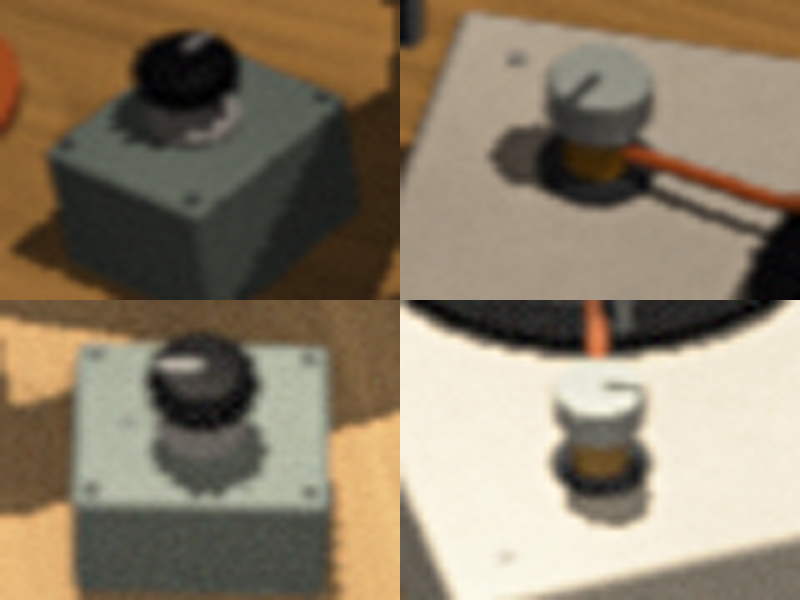

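The head centre is at scene crop (187,70) and side crop (203,82). The cap body centre is at scene crop (200,96) and side crop (200,104), and both index marks are visible. Next is triangulation.

```bash
cat > h.py <<'E'
import cv2,numpy as np
from rig import r,cams
def tri(obs):
    A=[]
    for n,(u,v) in obs.items():
        p=cams.camera_params(n) if isinstance(n,str) else n
        P=np.c_[cv2.Rodrigues(p["rvec"])[0],p["tvec"]]
        x,y=(u-p["cx"])/p["fx"],(v-p["cy"])/p["fy"]
        A+=[x*P[2]-P[0],y*P[2]-P[1]]
    A=np.array(A); return np.linalg.lstsq(A[:,:3],-A[:,3],rcond=None)[0]
def atz(n,u,v,z):
    p=cams.camera_params(n); R=cv2.Rodrigues(p["rvec"])[0]
    d=R.T@np.array([(u-p["cx"])/p["fx"],(v-p["cy"])/p["fy"],1]); c=-R.T@p["tvec"]
    return c+d*(z-c[2])/d[2]
def proj(n,X):
    p=cams.camera_params(n)
    return cv2.projectPoints(np.array(X,float).reshape(-1,3),p["rvec"],p["tvec"],np.array([[p["fx"],0,p["cx"]],[0,p["fy"],p["cy"]],[0,0,1]]),None)[0].reshape(-1,2)
E
python3 - <<'E'
from h import *
np.set_printoptions(precision=1,suppress=True)
f=lambda x0,y0,X,Y:(x0+(X+.5)/6.667-.5,y0+(Y+.5)/6-.5)
for a,b,z in ((f(166,198,187,70),f(318,325,203,82),108),(f(300,225,200,96),f(297,200,200,104),150)):
    print(tri({"scene":a,"side":b}),atz("scene",*a,z),atz("side",*b,z))
for q in ((97,54),(308,58),(310,193),(91,190)): print(atz("side",*f(318,325,*q),75))
for q in ((322,97),(192,200),(68,146)): print(atz("scene",*f(166,198,*q),75))
print(atz("side",*f(297,200,605-400,386-300),160),atz("side",*f(297,200,640-400,387-300),160))
print(atz("scene",*f(300,225,170,103),160),atz("scene",*f(300,225,200,77),160))
E
```

```text
[ 570.2 -359.4  105.1] [ 574.4 -357.9  108. ] [ 568.8 -360.2  108. ]
[575.5  45.8 142.8] [584.2  47.6 150. ] [573.6  40.2 150. ]
[ 533.9 -318.4   75. ]
[ 616.2 -333.4   75. ]
[ 603.9 -400.4   75. ]
[ 521.1 -386.    75. ]
[ 537.7 -318.4   75. ]
[ 620.8 -333.2   75. ]
[ 609.1 -399.2   75. ]
[576.3  42.4 160. ] [591.5  39.2 160. ]
[602.2  42.1 160. ] [583.2  46.9 160. ]
```

Careful with the scale: shifts go in shares of 500 mm and turns go in shares of 2 rad. That gives: -40 mm / 500 = -0.08, -6 mm / 500 = -0.012.

```bash
echo '{"plan":[[0, 0, 0, -0.08, -0.012, 0, 1], [0, 0, 0, -0.08, -0.012, 0, 1], [0, 0, 0, -0.08, -0.012, 0, 1], [0, 0, 0, -0.08, -0.012, 0, 1], [0, 0, 0, -0.08, -0.012, 0, 1]]}' > m.json && python3 -m handwheel m.json; echo '{"plan":[[0, 0, 0, -0.08, -0.012, 0, 1], [0, 0, 0, -0.08, -0.012, 0, 1], [0, 0, 0, -0.08, -0.012, 0, 1], [0, 0, 0, -0.078, -0.012, 0, 1], [0, 0, 0, 0, 0, 0, 1]]}' > m.json && python3 -m handwheel m.json
python3 - <<'E'
from h import *
s=r.sense();print(s["eef_pos"],s["tcp_rot"],s["contact_force"])
print(proj("wrist",[[571,-359.3,119],[571,-359.3,75]]))
cv2.imwrite("pics/w1.png",cams.grab_frame("wrist")[:,:,::-1])
E
```

```text
clock: 0.52
eef_pos: [594.3, -201.6, 249.7]
tcp_rot: [-3.141, -0.0, 1.571]
contact_force: [1.0, -0.4, 0.0]
opening: 0.998
grasp_force: 0.0
clock: 0.93
eef_pos: [569.3, -365.4, 249.5]
tcp_rot: [-3.141, 0.003, 1.567]
contact_force: [-0.6, 0.9, 0.7]
opening: 0.995
grasp_force: 0.0
[ 569.25248105 -365.44768499  249.48637836] [-3.14107456e+00  2.57547296e-03  1.56671300e+00] [-0.57279006  0.93295788  0.66625468]
[[314.82594686 223.27943272]
 [314.58029879 208.76656077]]
```

View pics/w1.png

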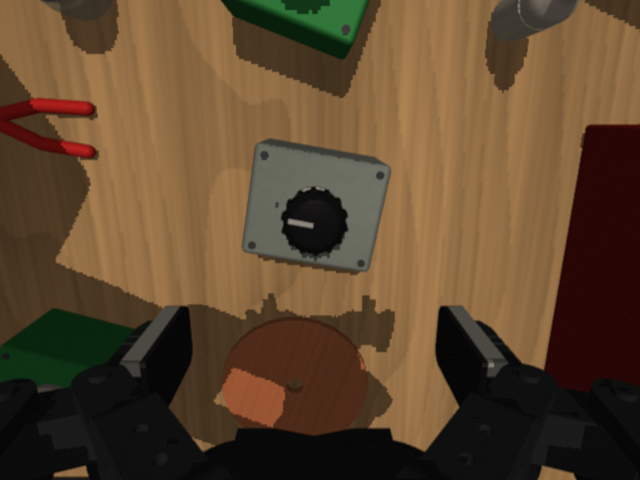

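The wrist view shows the head centred at about (314,221) with its index mark pointing left, against a prediction of (315,223). That agrees to within 1–2 mm. I'll close the fingers and settle.

Scaled: 25 mm / 500 = 0.05, 15 mm / 500 = 0.03.

```bash
echo '{"plan":[[0, 0, 0, 0, 0, 0.05, 0], [0, 0, 0, 0, 0, 0.05, 0], [0, 0, 0, 0, 0, 0.05, 0], [0, 0, 0, 0, 0, 0.03, 0], [0, 0, 0, 0, 0, 0, 0]]}' > m.json && python3 -m handwheel m.json 20; echo '{"plan":[[0, 0, 0, 0, 0, 0, 0], [0, 0, 0, 0, 0, 0, 0], [0, 0, 0, 0, 0, 0, 0]]}' > m.json && python3 -m handwheel m.json
python3 - <<'E'
from h import *
s=r.sense();print(s["eef_pos"],s["tcp_rot"],s["contact_force"])
E
```

```text
clock: 1.4
eef_pos: [569.1, -356.5, 155.8]
tcp_rot: [-3.136, -0.004, 1.571]
contact_force: [-0.7, -0.6, -0.6]
opening: 0.3
grasp_force: 0.0
clock: 1.65
eef_pos: [571.9, -359.1, 161.6]
tcp_rot: [3.14, 0.001, 1.571]
contact_force: [0.7, 0.4, 0.9]
opening: 0.002
grasp_force: 0.0
[ 571.93977923 -359.08008222  161.62554565] [3.13961432e+00 1.15304893e-03 1.57119813e+00] [0.6896168  0.37425698 0.8750543 ]
```

Scaled: 6 mm / 500 = 0.012, 3 mm / 500 = 0.006.

```bash
echo '{"plan":[[0, 0, 0, 0, 0, 0.012, 0], [0, 0, 0, 0, 0, 0.012, 0], [0, 0, 0, 0, 0, 0.012, 0], [0, 0, 0, 0, 0, 0.006, 0], [0, 0, 0, 0, 0, 0, 0]]}' > m.json && python3 -m handwheel m.json; echo '{"plan":[[0, 0, 0, 0, 0, 0.004, 0], [0, 0, 0, 0, 0, 0.004, 0], [0, 0, 0, 0, 0, 0, 0]]}' > m.json && python3 -m handwheel m.json; echo '{"plan":[[0, 0, 0, 0, 0, 0.004, 0], [0, 0, 0, 0, 0, 0.004, 0], [0, 0, 0, 0, 0, 0, 0], [0, 0, 0, 0, 0, 0, 0]]}' > m.json && python3 -m handwheel m.json
```

```text
clock: 2.07
eef_pos: [570.6, -358.8, 137.9]
tcp_rot: [-3.14, -0.001, 1.571]
contact_force: [-0.0, -0.4, -1.0]
opening: -0.002
grasp_force: 0.0
clock: 2.32
eef_pos: [571.0, -359.0, 134.9]
tcp_rot: [-3.142, 0.0, 1.571]
contact_force: [-0.7, 0.2, 3.0]
opening: 0.002
grasp_force: 1.4
clock: 2.65
eef_pos: [571.1, -359.1, 131.2]
tcp_rot: [3.141, 0.0, 1.571]
contact_force: [-1.2, 0.9, 4.7]
opening: -0.003
grasp_force: 2.3
```

Scaled: 1.5 mm / 500 = 0.003.

```bash
echo '{"plan":[[0, 0, 0, 0, 0, 0.003, 0], [0, 0, 0, 0, 0, 0.003, 0], [0, 0, 0, 0, 0, 0, 0], [0, 0, 0, 0, 0, 0, 0]]}' > m.json && python3 -m handwheel m.json
```

```text
clock: 2.98
eef_pos: [571.3, -359.2, 129.4]
tcp_rot: [3.141, 0.001, 1.571]
contact_force: [-3.6, 2.3, 12.7]
opening: 0.003
grasp_force: 6.4
```

Scaled: 0.5 mm / 500 = 0.001.

```bash
echo '{"plan":[[0, 0, 0, 0, 0, 0.001, 0], [0, 0, 0, 0, 0, 0, 0], [0, 0, 0, 0, 0, 0, 0]]}' > m.json && python3 -m handwheel m.json
```

```text
clock: 3.23
eef_pos: [571.3, -359.2, 129.3]
tcp_rot: [3.141, 0.001, 1.571]
contact_force: [-4.7, 2.9, 15.9]
opening: 0.0
grasp_force: 8.0
```

The button is hard down: 16 N with no further travel. Next: release, rise and open.

Scaled: -20 mm / 500 = -0.04, -15 mm / 500 = -0.03.

```bash
echo '{"plan":[[0, 0, 0, 0, 0, -0.02, 0], [0, 0, 0, 0, 0, -0.04, 0], [0, 0, 0, 0, 0, -0.03, 0], [0, 0, 0, 0, 0, 0, 1], [0, 0, 0, 0, 0, 0, 1]]}' > m.json && python3 -m handwheel m.json; echo '{"plan":[[0, 0, 0, 0, 0, 0, 1], [0, 0, 0, 0, 0, 0, 1], [0, 0, 0, 0, 0, 0, 1], [0, 0, 0, 0, 0, 0, 1]]}' > m.json && python3 -m handwheel m.json; echo '{"plan":[[0, 0, 0, 0, 0, 0.04, 1], [0, 0, 0, 0, 0, 0.04, 1], [0, 0, 0, 0, 0, 0.04, 1], [0, 0, 0, 0, 0, 0.01, 1], [0, 0, 0, 0, 0, 0, 1]]}' > m.json && python3 -m handwheel m.json
```

```text
clock: 3.65
eef_pos: [571.4, -359.2, 173.1]
tcp_rot: [3.14, 0.001, 1.571]
contact_force: [0.3, -0.2, -0.3]
opening: 0.271
grasp_force: 0.0
clock: 3.98
eef_pos: [570.7, -358.8, 171.6]
tcp_rot: [-3.14, -0.001, 1.571]
contact_force: [-0.1, 0.4, 0.1]
opening: 0.845
grasp_force: 0.0
clock: 4.4
eef_pos: [569.8, -358.3, 105.4]
tcp_rot: [-3.138, -0.002, 1.571]
contact_force: [-0.4, 1.0, 1.1]
opening: 0.997
grasp_force: 0.0
```

```bash
echo '{"plan":[[0, 0, 0, 0, 0, 0, 0.4], [0, 0, 0, 0, 0, 0, 0.4], [0, 0, 0, 0, 0, 0, 0.4], [0, 0, 0, 0, 0, 0, 0.4], [0, 0, 0, 0, 0, 0, 0.4]]}' > m.json && python3 -m handwheel m.json 25; echo '{"plan":[[0, 0, 0, 0, 0, 0, 0.4], [0, 0, 0, 0, 0, 0, 0.4], [0, 0, 0, 0, 0, 0, 0.4]]}' > m.json && python3 -m handwheel m.json
```

```text
clock: 4.82
eef_pos: [570.1, -359.3, 108.2]
tcp_rot: [-3.14, 0.0, 1.571]
contact_force: [-4.2, -1.9, 2.4]
opening: 0.476
grasp_force: 26.8
clock: 5.07
eef_pos: [570.1, -359.3, 108.2]
tcp_rot: [-3.14, 0.0, 1.571]
contact_force: [-6.0, -1.3, 1.8]
opening: 0.477
grasp_force: 26.8
```

Scaled: 0.12 rad / 2 = 0.06.

```bash
echo '{"plan":[[0, 0, 0.06, 0, 0, 0, 0.4], [0, 0, 0.06, 0, 0, 0, 0.4], [0, 0, 0.06, 0, 0, 0, 0.4], [0, 0, 0.06, 0, 0, 0, 0.4], [0, 0, 0, 0, 0, 0, 0.4]]}' > m.json && python3 -m handwheel m.json; python3 -c "
from h import *
print(r.sense()['wrist_torque'])";  echo '{"plan":[[0, 0, 0.06, 0, 0, 0, 0.4], [0, 0, 0.06, 0, 0, 0, 0.4], [0, 0, 0.045, 0, 0, 0, 0.4], [0, 0, 0, 0, 0, 0, 0.4], [0, 0, 0, 0, 0, 0, 0.4]]}' > m.json && python3 -m handwheel m.json;  python3 -c "
from h import *
print(r.sense()['wrist_torque'])"
```

```text
clock: 5.48
eef_pos: [570.4, -359.5, 108.3]
tcp_rot: [-3.141, 0.001, 1.085]
contact_force: [-4.7, -1.3, 2.0]
opening: 0.48
grasp_force: 26.8
[-0.41508445  0.57150244 -0.02233059]
clock: 5.9
eef_pos: [570.5, -359.7, 108.3]
tcp_rot: [3.141, 0.001, 0.763]
contact_force: [-5.8, -1.9, 2.6]
opening: 0.473
grasp_force: 26.8
[-0.62879058  0.50684193 -0.03175419]
```

Turned 0.81 so far with no end stop. Continuing in small steps.

Scaled: 0.05 rad / 2 = 0.025.

```bash
echo '{"plan":[[0, 0, 0.025, 0, 0, 0, 0.4], [0, 0, 0.025, 0, 0, 0, 0.4], [0, 0, 0, 0, 0, 0, 0.4]]}' > m.json && python3 -m handwheel m.json; python3 -c "
from h import *
print(r.sense()['wrist_torque'])";  echo '{"plan":[[0, 0, 0.025, 0, 0, 0, 0.4], [0, 0, 0.025, 0, 0, 0, 0.4], [0, 0, 0, 0, 0, 0, 0.4]]}' > m.json && python3 -m handwheel m.json;  python3 -c "
from h import *
print(r.sense()['wrist_torque'])"; echo '{"plan":[[0, 0, 0.025, 0, 0, 0, 0.4], [0, 0, 0.025, 0, 0, 0, 0.4], [0, 0, 0, 0, 0, 0, 0.4]]}' > m.json && python3 -m handwheel m.json;  python3 -c "
from h import *
print(r.sense()['wrist_torque'])"
```

```text
clock: 6.15
eef_pos: [570.6, -359.8, 108.3]
tcp_rot: [3.141, 0.001, 0.66]
contact_force: [-5.4, -3.6, 2.4]
opening: 0.478
grasp_force: 26.8
[-0.62633159  0.5019569  -0.01288699]
clock: 6.4
eef_pos: [570.6, -359.8, 108.3]
tcp_rot: [3.14, 0.001, 0.561]
contact_force: [-4.6, -2.8, 2.4]
opening: 0.473
grasp_force: 26.8
[-0.70941181  0.60832772 -0.03386269]
clock: 6.65
eef_pos: [570.6, -359.9, 108.3]
tcp_rot: [3.14, 0.001, 0.461]
contact_force: [-3.9, -3.2, 3.0]
opening: 0.474
grasp_force: 26.8
[-0.76588644  0.53847298  0.4307567 ]
```

Scaled: 0.04 rad / 2 = 0.02.

```bash
echo '{"plan":[[0, 0, 0.02, 0, 0, 0, 0.4], [0, 0, 0.02, 0, 0, 0, 0.4], [0, 0, 0, 0, 0, 0, 0.4]]}' > m.json && python3 -m handwheel m.json; python3 -c "
from h import *
print(r.sense()['wrist_torque'])"
```

```text
clock: 6.9
eef_pos: [571.5, -359.4, 108.5]
tcp_rot: [3.14, -0.001, 0.382]
contact_force: [0.5, 0.3, 2.3]
opening: 0.474
grasp_force: 26.9
[-0.20777792  0.02151442  0.46306591]
```

Scaled: -40 mm / 500 = -0.08, -35 mm / 500 = -0.07.

```bash
echo '{"plan":[[0, 0, 0, 0, 0, 0, 1], [0, 0, 0, 0, 0, 0, 1], [0, 0, 0, 0, 0, 0, 1], [0, 0, 0, 0, 0, 0, 1], [0, 0, 0, 0, 0, 0, 1]]}' > m.json && python3 -m handwheel m.json; echo '{"plan":[[0, 0, 0, 0, 0, -0.03, 1], [0, 0, 0, 0, 0, -0.07, 1], [0, 0, 0, 0, 0, -0.08, 1], [0, 0, 0, 0, 0, -0.08, 1], [0, 0, 0, 0, 0, 0, 1]]}' > m.json && python3 -m handwheel m.json
python3 - <<'E'
from h import *
cv2.imwrite("pics/w2.png",cams.grab_frame("wrist")[:,:,::-1])
s=r.sense();print(s["eef_pos"],s["tcp_rot"],s["qpos"])
E
```

```text
clock: 7.32
eef_pos: [571.0, -358.9, 107.4]
tcp_rot: [-3.141, -0.0, 0.381]
contact_force: [0.3, 0.6, 0.9]
opening: 1.002
grasp_force: 0.0
clock: 7.73
eef_pos: [574.4, -361.1, 246.4]
tcp_rot: [3.132, -0.007, 0.381]
contact_force: [1.2, 0.3, 0.6]
opening: 1.001
grasp_force: 0.0
[ 573.3177936  -360.42296029  242.7770437 ] [ 3.13447513 -0.00521621  0.38117761] [-5.63469698e-01  4.35327987e-01  1.52619405e+00  6.02283834e-05
  1.17124653e+00  6.26144395e-01]
```

View pics/w2.png

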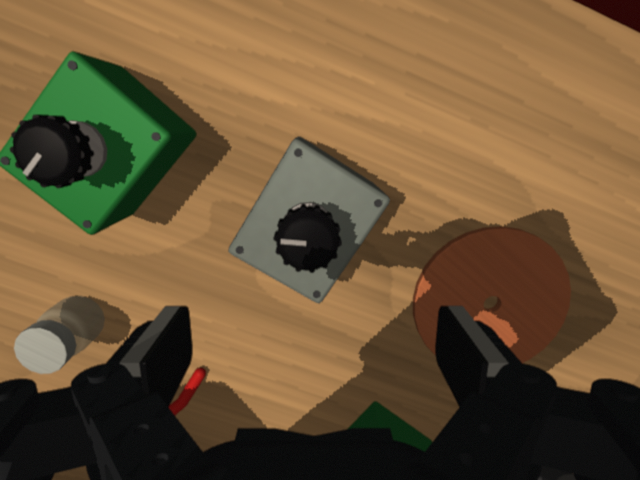

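The mark sits at about 182° in the image, against 187° before. The tool itself turned 1.19 rad, so the head turned about 1.1 rad and is reset and up. On to the cap.

Scaled: -37.3 mm / 500 = -0.0746, 15.6 mm / 500 = 0.0312.

```bash
echo '{"plan":[[0, 0, 0, 0.0312, -0.0746, 0, 1], [0, 0, 0, 0.0312, -0.0746, 0, 1], [0, 0, 0, 0.0312, -0.0746, 0, 1], [0, 0, 0, 0.0312, -0.0746, 0, 1], [0, 0, 0, 0.0312, -0.0746, 0, 1]]}' > m.json && python3 -m handwheel m.json; echo '{"plan":[[0, 0, 0, 0.0312, -0.0746, 0, 1], [0, 0, 0, 0.0312, -0.0746, 0, 1], [0, 0, 0, 0.0312, -0.0746, 0, 1], [0, 0, 0, 0.0312, -0.0746, 0, 1], [0, 0, 0, 0.0312, -0.0746, 0, 1]]}' > m.json && python3 -m handwheel m.json; for i in 1 2 3; do echo '{"plan":[[0, 0, -0.06, 0, 0, 0, 1], [0, 0, -0.06, 0, 0, 0, 1], [0, 0, -0.06, 0, 0, 0, 1], [0, 0, -0.06, 0, 0, 0, 1], [0, 0, -0.06, 0, 0, 0, 1]]}' > m.json && python3 -m handwheel m.json >/dev/null; done
echo '{"plan":[[0, 0, -0.06, 0, 0, 0, 1], [0, 0, -0.06, 0, 0, 0, 1], [0, 0, -0.06, 0, 0, 0, 1], [0, 0, -0.06, 0, 0, 0, 1], [0, 0, -0.06, 0, 0, 0, 1]]}' > m.json && python3 -m handwheel m.json; echo '{"plan":[[0, 0, 0, 0, 0, 0, 1], [0, 0, 0, 0, 0, 0, 1]]}' > m.json && python3 -m handwheel m.json
python3 - <<'E'
from h import *
print(proj("wrist",[[576,45,157],[576,45,130]]))
cv2.imwrite("pics/w3.png",cams.grab_frame("wrist")[:,:,::-1])
s=r.sense();print(s["eef_pos"],s["tcp_rot"],s["qpos"])
E
```

```text
clock: 8.2
eef_pos: [573.2, -155.0, 236.3]
tcp_rot: [-3.141, 0.001, 0.381]
contact_force: [0.3, 0.5, 0.5]
opening: 1.001
grasp_force: 0.0
clock: 8.62
eef_pos: [576.3, 47.2, 236.4]
tcp_rot: [-3.141, 0.001, 0.381]
contact_force: [0.6, 0.8, 0.2]
opening: 1.003
grasp_force: 0.0
clock: 10.28
eef_pos: [576.5, 45.2, 236.2]
tcp_rot: [-3.141, -0.002, 2.787]
contact_force: [-0.6, -0.8, 0.1]
opening: 1.002
grasp_force: 0.0
clock: 10.45
eef_pos: [576.7, 45.2, 236.6]
tcp_rot: [-3.141, -0.001, 2.777]
contact_force: [-1.2, -0.3, 0.2]
opening: 1.0
grasp_force: 0.0
[[314.12037155 257.90487482]
 [314.02273283 242.97387388]]
[576.80846547  45.22839205 236.76650724] [-3.14113425e+00 -1.02014809e-03  2.77662413e+00] [ 7.56473229e-02  2.95120519e-01  1.74749882e+00  2.29652347e-05
  1.10009154e+00 -1.13019115e+00]
```

View pics/w3.png

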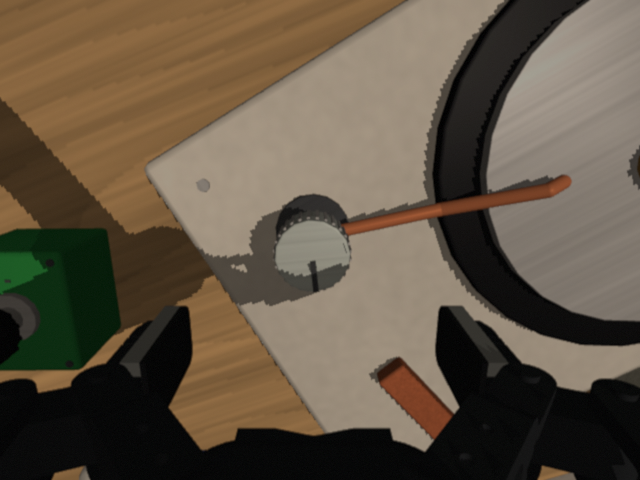

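The cap top centre is at about (312,255) against a prediction of (314,258). I'll correct by about +2 mm in dx and -1.5 mm in dy, partly close to stay clear of the tub, and descend.

Scaled: 30 mm / 500 = 0.06, -1.5 mm / 500 = -0.003.

```bash
echo '{"plan":[[0, 0, 0, 0.004, -0.003, 0, 0.75], [0, 0, 0, 0, 0, 0.04, 0.75], [0, 0, 0, 0, 0, 0.06, 0.75], [0, 0, 0, 0, 0, 0.05, 0.75], [0, 0, 0, 0, 0, 0.02, 0.75]]}' > m.json && python3 -m handwheel m.json; echo '{"plan":[[0, 0, 0, 0, 0, 0.012, 0.75], [0, 0, 0, 0, 0, 0, 0.75], [0, 0, 0, 0, 0, 0, 0.75], [0, 0, 0, 0, 0, 0, 0.75]]}' > m.json && python3 -m handwheel m.json; echo '{"plan":[[0, 0, 0, 0, 0, 0, 0.35], [0, 0, 0, 0, 0, 0, 0.35], [0, 0, 0, 0, 0, 0, 0.35], [0, 0, 0, 0, 0, 0, 0.35], [0, 0, 0, 0, 0, 0, 0.35]]}' > m.json && python3 -m handwheel m.json 30; echo '{"plan":[[0, 0, 0, 0, 0, 0, 0.35], [0, 0, 0, 0, 0, 0, 0.35]]}' > m.json && python3 -m handwheel m.json; python3 -c "
from h import *
print(r.sense()['wrist_torque'])"
```

```text
clock: 10.92
eef_pos: [572.7, 44.4, 149.3]
tcp_rot: [-3.14, -0.004, 2.779]
contact_force: [-1.0, 0.3, 0.5]
opening: 0.749
grasp_force: 0.0
clock: 11.25
eef_pos: [575.8, 44.7, 147.9]
tcp_rot: [3.141, 0.002, 2.78]
contact_force: [-0.1, 0.2, -0.2]
opening: 0.749
grasp_force: 0.0
clock: 11.67
eef_pos: [575.5, 44.8, 147.7]
tcp_rot: [3.141, 0.002, 2.781]
contact_force: [-0.9, 0.9, 5.5]
opening: 0.456
grasp_force: 30.4
clock: 11.83
eef_pos: [575.5, 44.8, 147.7]
tcp_rot: [3.141, 0.002, 2.781]
contact_force: [-1.6, 1.4, 5.2]
opening: 0.457
grasp_force: 30.4
[0.24749639 0.12815264 0.05522988]
```

Scaled: 1 mm / 500 = 0.002.

```bash
echo '{"plan":[[0, 0, 0, 0, 0, 0, 0.75], [0, 0, 0, 0, 0, 0, 0.75], [0, 0, 0, 0, 0, 0, 0.75], [0, 0, 0, 0, 0, 0, 0.75], [0, 0, 0, 0, 0, 0, 0.75]]}' > m.json && python3 -m handwheel m.json; echo '{"plan":[[0, 0, 0, 0, 0, 0.002, 0.75], [0, 0, 0, 0, 0, 0, 0.75], [0, 0, 0, 0, 0, 0, 0.75], [0, 0, 0, 0, 0, 0, 0.75]]}' > m.json && python3 -m handwheel m.json; echo '{"plan":[[0, 0, 0, 0, 0, 0, 0.35], [0, 0, 0, 0, 0, 0, 0.35], [0, 0, 0, 0, 0, 0, 0.35], [0, 0, 0, 0, 0, 0, 0.35], [0, 0, 0, 0, 0, 0, 0.35]]}' > m.json && python3 -m handwheel m.json 30;  python3 -c "
from h import *
print(r.sense()['wrist_torque'])"
```

```text
clock: 12.25
eef_pos: [574.7, 44.5, 146.4]
tcp_rot: [-3.141, -0.0, 2.781]
contact_force: [0.2, -0.5, 0.4]
opening: 0.748
grasp_force: 0.0
clock: 12.58
eef_pos: [574.8, 44.6, 145.4]
tcp_rot: [-3.142, -0.0, 2.781]
contact_force: [-1.1, -0.4, -0.0]
opening: 0.752
grasp_force: 0.0
clock: 13.0
eef_pos: [575.0, 44.9, 145.7]
tcp_rot: [3.141, 0.0, 2.781]
contact_force: [-0.7, 3.9, 3.5]
opening: 0.458
grasp_force: 30.2
[0.65541456 0.0638262  0.05054015]
```

Good. Turn clockwise, following the thread (0.115 mm per 0.12 rad).

Scaled: 0.115 mm / 500 = 0.0002, 0.12 rad / 2 = 0.06.

```bash
t(){ python3 -c "
from h import *
print(r.sense()['wrist_torque'].round(2))"; }
echo '{"plan":[[0, 0, 0.06, 0, 0, 0.0002, 0.35], [0, 0, 0.06, 0, 0, 0.0002, 0.35], [0, 0, 0.06, 0, 0, 0.0002, 0.35], [0, 0, 0.06, 0, 0, 0.0002, 0.35], [0, 0, 0.06, 0, 0, 0.0002, 0.35]]}' > m.json && python3 -m handwheel m.json;t
echo '{"plan":[[0, 0, 0.06, 0, 0, 0.0002, 0.35], [0, 0, 0.06, 0, 0, 0.0002, 0.35], [0, 0, 0.06, 0, 0, 0.0002, 0.35], [0, 0, 0.06, 0, 0, 0.0002, 0.35], [0, 0, 0.06, 0, 0, 0.0002, 0.35]]}' > m.json && python3 -m handwheel m.json;t
echo '{"plan":[[0, 0, 0.06, 0, 0, 0.0002, 0.35], [0, 0, 0.06, 0, 0, 0.0002, 0.35], [0, 0, 0.06, 0, 0, 0.0002, 0.35], [0, 0, 0.06, 0, 0, 0.0002, 0.35], [0, 0, 0, 0, 0, 0, 0.35]]}' > m.json && python3 -m handwheel m.json;t
```

```text
clock: 13.42
eef_pos: [574.9, 44.9, 145.1]
tcp_rot: [3.141, -0.0, 2.175]
contact_force: [-1.7, 2.7, 3.6]
opening: 0.459
grasp_force: 30.2
[0.52 0.14 0.07]
clock: 13.83
eef_pos: [574.8, 44.8, 144.6]
tcp_rot: [3.141, -0.0, 1.575]
contact_force: [-1.2, 3.8, 5.2]
opening: 0.456
grasp_force: 30.2
[0.58 0.18 0.07]
clock: 14.25
eef_pos: [574.8, 44.9, 144.1]
tcp_rot: [-3.141, -0.0, 1.095]
contact_force: [-0.7, 4.1, 4.6]
opening: 0.456
grasp_force: 30.4
[ 0.63  0.28 -0.08]
```

Scaled: 0.06 mm / 500 = 0.0001, 0.06 rad / 2 = 0.03.

```bash
t(){ python3 -c "
from h import *
print(r.sense()['wrist_torque'].round(2))"; }
echo '{"plan":[[0, 0, 0.03, 0, 0, 0.0001, 0.35], [0, 0, 0.03, 0, 0, 0.0001, 0.35]]}' > m.json && python3 -m handwheel m.json|sed -n 2,3p;t
echo '{"plan":[[0, 0, 0.03, 0, 0, 0.0001, 0.35], [0, 0, 0.03, 0, 0, 0.0001, 0.35]]}' > m.json && python3 -m handwheel m.json|sed -n 2,3p;t
echo '{"plan":[[0, 0, 0.03, 0, 0, 0.0001, 0.35], [0, 0, 0.03, 0, 0, 0.0001, 0.35]]}' > m.json && python3 -m handwheel m.json|sed -n 2,3p;t
echo '{"plan":[[0, 0, 0.03, 0, 0, 0.0001, 0.35], [0, 0, 0.03, 0, 0, 0.0001, 0.35]]}' > m.json && python3 -m handwheel m.json|sed -n 2,3p;t
```

```text
eef_pos: [574.8, 44.9, 144.0]
tcp_rot: [-3.141, -0.0, 0.983]
[0.67 0.3  0.02]
eef_pos: [574.8, 44.9, 143.9]
tcp_rot: [-3.141, -0.0, 0.863]
[0.62 0.31 0.07]
eef_pos: [574.8, 44.9, 143.7]
tcp_rot: [-3.141, -0.0, 0.742]
[0.71 0.3  0.1 ]
eef_pos: [574.8, 44.9, 143.7]
tcp_rot: [-3.141, -0.0, 0.623]
[0.77 0.29 0.04]
```

Scaled: 0.06 mm / 500 = 0.0001, 0.06 rad / 2 = 0.03.

```bash
t(){ python3 -c "
from h import *
print(r.sense()['wrist_torque'].round(2))"; }
echo '{"plan":[[0, 0, 0.03, 0, 0, 0.0001, 0.35], [0, 0, 0.03, 0, 0, 0.0001, 0.35]]}' > m.json && python3 -m handwheel m.json|sed -n 2,3p;t
echo '{"plan":[[0, 0, 0.03, 0, 0, 0.0001, 0.35], [0, 0, 0.03, 0, 0, 0.0001, 0.35]]}' > m.json && python3 -m handwheel m.json|sed -n 2,3p;t
echo '{"plan":[[0, 0, 0.03, 0, 0, 0.0001, 0.35], [0, 0, 0.03, 0, 0, 0.0001, 0.35]]}' > m.json && python3 -m handwheel m.json|sed -n 2,3p;t
```

```text
eef_pos: [574.7, 44.9, 143.5]
tcp_rot: [-3.141, -0.0, 0.502]
[0.74 0.32 0.07]
eef_pos: [574.7, 44.9, 143.4]
tcp_rot: [-3.141, -0.0, 0.382]
[0.72 0.34 0.05]
eef_pos: [574.7, 44.9, 143.3]
tcp_rot: [-3.141, -0.0, 0.262]
[0.75 0.32 0.12]
```

Scaled: 0.06 mm / 500 = 0.0001, 0.06 rad / 2 = 0.03.

```bash
t(){ python3 -c "
from h import *
print(r.sense()['wrist_torque'].round(2))"; }
echo '{"plan":[[0, 0, 0.03, 0, 0, 0.0001, 0.35], [0, 0, 0.03, 0, 0, 0.0001, 0.35]]}' > m.json && python3 -m handwheel m.json|sed -n 2,3p;t
echo '{"plan":[[0, 0, 0.03, 0, 0, 0.0001, 0.35], [0, 0, 0.03, 0, 0, 0.0001, 0.35]]}' > m.json && python3 -m handwheel m.json|sed -n 2,3p;t
echo '{"plan":[[0, 0, 0.03, 0, 0, 0.0001, 0.35], [0, 0, 0.03, 0, 0, 0.0001, 0.35]]}' > m.json && python3 -m handwheel m.json|sed -n 2,3p;t
```

```text
eef_pos: [574.7, 45.0, 143.2]
tcp_rot: [-3.141, -0.0, 0.142]
[0.76 0.31 0.03]
eef_pos: [574.7, 45.0, 143.0]
tcp_rot: [-3.141, 0.0, 0.023]
[0.87 0.28 0.86]
eef_pos: [574.6, 45.0, 142.9]
tcp_rot: [-3.141, 0.0, -0.096]
[0.79 0.18 0.87]
```

Bottomed: torque jumped to 0.86 and the pads are slipping at the dead stop, so the cap is at 0 with tool yaw -0.096. Backing off 1.57 to yaw ≈ 1.475.

Scaled: -0.115 mm / 500 = -0.0002, -0.05 mm / 500 = -0.0001, -0.12 rad / 2 = -0.06.

```bash
t(){ python3 -c "
from h import *
s=r.sense();print(s['wrist_torque'].round(2),s['tcp_rot'][2])"; }
echo '{"plan":[[0, 0, 0, 0, 0, 0, 0.35]]}' > m.json && python3 -m handwheel m.json|sed -n 2,3p;t
echo '{"plan":[[0, 0, -0.025, 0, 0, -0.0001, 0.35]]}' > m.json && python3 -m handwheel m.json|sed -n 2,3p;t
echo '{"plan":[[0, 0, -0.06, 0, 0, -0.0002, 0.35], [0, 0, -0.06, 0, 0, -0.0002, 0.35], [0, 0, -0.06, 0, 0, -0.0002, 0.35], [0, 0, -0.06, 0, 0, -0.0002, 0.35], [0, 0, -0.06, 0, 0, -0.0002, 0.35]]}' > m.json && python3 -m handwheel m.json|sed -n 2,3p;t
echo '{"plan":[[0, 0, -0.06, 0, 0, -0.0002, 0.35], [0, 0, -0.06, 0, 0, -0.0002, 0.35], [0, 0, -0.06, 0, 0, -0.0002, 0.35], [0, 0, -0.06, 0, 0, -0.0002, 0.35], [0, 0, 0, 0, 0, 0, 0.35]]}' > m.json && python3 -m handwheel m.json|sed -n 2,3p;t
```

```text
eef_pos: [574.5, 45.0, 142.9]
tcp_rot: [-3.141, 0.001, -0.097]
[0.83 0.5  0.67] -0.09697513810815561
eef_pos: [574.5, 45.0, 142.9]
tcp_rot: [-3.141, 0.001, -0.045]
[ 0.73  0.43 -0.05] -0.04510455866576657
eef_pos: [574.5, 44.7, 143.5]
tcp_rot: [-3.141, 0.0, 0.561]
[ 0.48  0.38 -0.11] 0.5611415692595718
eef_pos: [574.7, 44.6, 144.0]
tcp_rot: [-3.141, 0.0, 1.04]
[0.43 0.32 0.01] 1.0402704639286544
```

Scaled: -0.115 mm / 500 = -0.0002, -0.085 mm / 500 = -0.0002, -0.09 rad / 2 = -0.045.

```bash
echo '{"plan":[[0, 0, -0.06, 0, 0, -0.0002, 0.35], [0, 0, -0.06, 0, 0, -0.0002, 0.35], [0, 0, -0.06, 0, 0, -0.0002, 0.35], [0, 0, -0.045, 0, 0, -0.0002, 0.35], [0, 0, 0, 0, 0, 0, 0.35]]}' > m.json && python3 -m handwheel m.json
echo '{"plan":[[0, 0, 0, 0, 0, 0, 0.35], [0, 0, 0, 0, 0, 0, 0.35], [0, 0, 0, 0, 0, 0, 0.35]]}' > m.json && python3 -m handwheel m.json
python3 - <<'E'
from h import *
s=r.sense();print(s['wrist_torque'].round(2),s['tcp_rot'][2])
im=cams.grab_frame("wrist")[:,:,::-1]
uv=proj("wrist",[[575,45,157]])[0].astype(int);print(uv)
cv2.imwrite("pics/w4.png",np.ascontiguousarray(im))
E
```

```text
clock: 17.33
eef_pos: [574.8, 44.6, 144.4]
tcp_rot: [3.141, -0.0, 1.484]
contact_force: [-1.9, 3.6, 5.4]
opening: 0.462
grasp_force: 30.6
clock: 17.58
eef_pos: [574.8, 44.6, 144.3]
tcp_rot: [3.141, 0.0, 1.477]
contact_force: [-2.0, 1.9, 5.8]
opening: 0.461
grasp_force: 30.6
[0.37 0.29 0.09] 1.4765187586606259
[311 356]
```

View pics/w4.png

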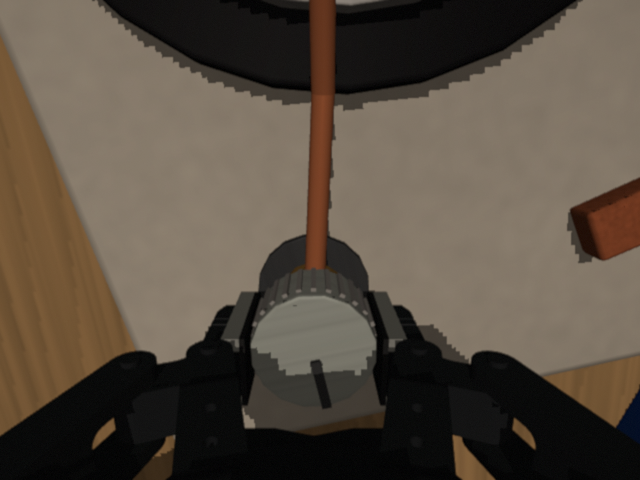

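The view shows the cap gripped at about (313,350), with the rib turned only slightly relative to the tool. That matches slipping only at the dead stop. Handing in.

```bash
python3 -c "
from rig import r
print(r.sign_off())"
```

```text
the job is handed in; nothing more can be done
None
```

I pressed the stop button fully down and let it spring back, then turned its head clockwise to the end stop; the drip cap was screwed to its stop, backed off about a quarter turn (roughly 1.55–1.57 rad by tool yaw) and is still gripped, handed in at about 17.6 s with no verdict returned.

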